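# Hang the garlic basket on the side-opening hook of its stand

### The arm

A 7-joint arm with a two-finger parallel gripper is mounted at the origin on a cart in front of the work surface, level with it; the furniture and walls round the work are solid. World frame = base frame: x ahead of the robot, y to its left, z up, the work surface at z = 0. Lengths are in m, angles in rad, forces in N, time in s.
With the tool pointing down it reaches from about 0.425 to 0.925 m from the base axis. Payload 6.8 kg.
Tool frame: the origin (TCP) lies midway between the tips of the shut fingers; the grasp point (between the pads) lies 19 mm behind it; z points along the fingers, y is the line along which they close (so a half turn about z gives the same grasp; the last joint's range is limited). The gripper opens to 85 mm and grips with 20 to 120 N. Pads are 22 mm wide; open, the fingers measure 114 mm over their backs; the gripper's body (76 mm by 85 mm) begins 54 mm behind the grasp point. The pads swing forward as they close: fully open they stand 13 mm farther back than shut.
Start: joints at [-1.381, 0.477, 0.022, 1.555, -0.011, 1.109, -0.083], TCP at [0.198, 0.645, 0.231] pointing down, gripper open.
Joint ranges: [-2.96, 2.96], [-0.34, 2.1], [-1.41, 1.46], [0.24, 2.44], [-1.37, 4.51], [0.17, 1.92], [-2.96, 2.96]. Speed limits (rad/s): [2.39, 2.39, 3.14, 3.14, 3.14, 3.14, 3.14].

### API

Orientations are given as a unit quaternion [w, x, y, z].
In Python, from station import * gives the robot as it stands. The module is installed in compiled form; this text tells all that it offers.
- The arm moves only by the shell command python3 -m jog 'ROWS' [OPENING] [FORCE]. ROWS is JSON, a list of rows, each an object of numbers: "x", "y", "z": the shift along the tool's x, y, z in m; "ax", "ay", "az": the turn, a rotation vector about the tool's x, y, z in rad. In form: [{"x": .., "y": .., "z": .., "ax": .., "ay": .., "az": ..}, ...]. A call has 1 to 12 rows; each row is the pose to reach, as a shift and turn from the pose commanded when the call began, along the tool's axes at that moment; what a row does not reach only later rows make up. A row lasts 1/10 s, in which the tool goes at most 50 mm and 8.59 degrees, less where a joint would pass 70% of its speed; a pose out of reach is approached as far as the arm can. A call with a gripper value outside its range is refused whole. OPENING is the opening, from 0 (shut) to 1 (fully open), set as the call begins (- or left out, the last holds). The fingers move at their own pace and stop on an object; FORCE is the grip in N (left out, the last holds). Time passes only in rows, so rows that repeat a pose let the fingers close. It gives the time, the measured TCP pose, the force, the opening and the grip force at its end, in the units of the state.
- get_obs(): the state, without advancing time (a new reading comes with each control period).
- read_camera(name): name is "scene" or "top" or "wrist"; returns the picture (480x640x3 uint8, red, green, blue); there is no depth.
- camera_params(name): a dict with "K" (3x3 intrinsics, pixels), "D" ([k1, k2, p1, p2, k3] as OpenCV has them; the pictures are not rectified), "origin" and "attitude" of the camera in the world. Camera axes: x right, y up, looking along -z (the intrinsics and any distortion apply to the point x, -y, -z); pixel columns grow to the right and rows downward; lengths in m; the calibration is good to about 2 mm. A picture is of the moment at which its call begins: read the wrist's pose just before it. camera_params takes no time and is no camera call; for the wrist camera it gives the pose at the moment of the call.
- hand_in(): hands the job in; it is judged then, once.
The state is a dict: "t": time; "q": joint angles; "joint_vel": joint speeds; "joint_torque": joint torques, N m; "eef_pos": TCP position; "tool_rot": TCP orientation; "contact_force": force on the tool from outside, world axes, zero at the start; "torque": the same for the moment, N m; "gripper_width": opening from 0.0 (shut) to 1.0 (fully open); "grasp_force": force on a finger pad.
Only numpy, scipy, OpenCV 4.12 (cv2) and the standard library are available. Lean on these libraries where they do the work, as an engineer would, in place of code of your own. Each camera call takes 0.05 s, during which the arm holds its last target. There are 200 camera calls.

### The job

Pick up the little wire basket with the garlic in it by its wooden grip and hang it on the steel hook of the stand: bring its hang bar in sideways through the hook's open mouth, along the lip and under the upper jaw, then lower it gently into the throat and let go, so that the basket hangs there freely and upright with the garlic still in it. The hook's height was set by hand and is not known, so feel for the lip, never force the basket or the stand against anything (about 10 N is too much), and leave the other things where they are.

Things in the scene. Friction and masses are not known exactly. Their poses are not given: they have to be found in the camera images.
- stand: Fixed stand: dark wooden foot (x 120 mm, y -122 to +12 mm, 10 mm thick), steel post of 16 mm at y = -90 mm, 211 mm high, with a black clamp that carries a bright steel hook, strip 14 mm wide along x, reaching to +y. Origin: on the worktop below the middle of the hook's throat; z up, y level and pointing out of the mouth, x along a hung bar. Plan positions in the stand are exact.
- throat_foot (a point): Stand's origin again, below the throat. h = height above the worktop of the bar's centre when it rests on the throat floor: unknown, 0.155 to 0.188 m, as the clamp was set by hand. The throat runs from y = -6 to +6 mm, floor 4 mm below h, 14 mm deep. The back wall is flat at y = -6 mm, from the floor up to the jaw. The hook springs up and down 0.7 mm per N (6 mm at most); sideways it is rigid.
- lip_foot (a point): Point on the worktop below the open part of the lip, at y = +34 mm of the stand. The lip is a level ledge 6 mm thick from y = +6 to +49 mm, its top 10 mm above h (a bar lying on it has its centre 14 mm above h). From y = +19 mm outward it is open from above. Axes as the stand's.
- jaw_foot (a point): Point on the worktop below the end of the upper jaw, at y = +19 mm of the stand. The jaw reaches from y = -14 to +19 mm, its underside 22 mm and its top 29 mm above h, so that the mouth between lip and jaw is 12 mm high. Axes as the stand's.
- basket_grip (a point): Centre of the basket's wooden grip, a flat bar 58 mm long (along the basket's x), 14 mm thick (y) and 22 mm high, centred 205 mm above the basket's underside. Axes are those of the basket (z up); a half turn about z makes no difference.
- basket_bar (a point): Centre of the basket's hang bar, a level steel rod of 8 mm diameter along the basket's x, 92 mm long between two upright wires of 6 mm diameter, 75 mm straight below the grip centre and 130 mm above the underside; the space between bar and grip (64 mm high) is open along y.
- basket: Loose open wire basket with a wooden floor, 97 x 87 mm (x, y), wire walls 52 mm high, 216 mm high to the top of its grip, 0.15 to 0.3 kg. Origin: centre of its underside.
- garlic_center (a point): Centre of the loose garlic bulb, 56 mm across, that lies in the basket (its top about 65 mm above the basket's underside).
- honey_jar: Bystander: jar with a black lid, 63 mm across, 94 mm high; origin at the centre of its underside.
- pepper_mill: Bystander: turned wooden mill, 58 mm across, 150 mm high; origin at the centre of its underside.
- lemon: Bystander: yellow lemon, 72 x 57 x 58 mm; origin at its underside.
- salt_pot: Bystander: round oak pot with a lid, 92 mm across, 70 mm high; origin at the centre of its underside.
Not all that is in view belongs to the job. What is shaped like the part that bears garlic_center but black is not meant.

How it is judged:
On the way, in this order (a step that is already met when the one before it is completed fails the run):
1. the basket is lifted clear of the worktop in the gripper (height (world z) of basket above 0.02 m and contact force between the fingers and basket above 1 N), for 0.2 s.
2. the hang bar is in the hook's throat, carried by the hook (y of basket_bar in the frame of stand between -0.007 and 0.007 m and z of basket_bar in the frame of stand between 0.146 and 0.196 m and contact force between basket and stand above 1 N), for 0.2 s.
At the end, for the whole second after the job is handed in: The basket hangs at rest by its bar in the throat of the hook: the bar's middle within 6 mm of the throat's middle along y and 15 mm along x, basket upright within 0.25 rad, its weight on the hook, garlic inside (y of basket_bar in the frame of stand between -0.006 and 0.006 m and x of basket_bar in the frame of stand between -0.015 and 0.015 m and z of basket_bar in the frame of stand between 0.146 and 0.196 m and angle between basket's own z axis and vertical below 0.25 rad and contact force between basket and stand above 1 N and linear speed of basket below 0.05 m/s and horizontal distance between garlic_center and basket below 0.04 m and z of garlic_center in the frame of basket between 0 and 0.05 m); the robot touches nothing.
It fails at once if the basket presses on the stand or its hook with more than 10 N (contact force between basket and stand above 10 N).
It fails at once if the robot presses on the stand or its hook with more than 10 N (contact force between the arm and stand above 10 N).
It fails at once if the fingers press on the stand or its hook with more than 10 N (contact force between the fingers and stand above 10 N).
It fails at once if a bystander is moved by more than 30 mm (distance of any of honey_jar, pepper_mill, lemon, salt_pot from where it was at the start of the episode above 0.03 m).
It also fails if it takes over 51 s, if anything falls off the work surface, if the arm or the gripper's body presses on something with over 40 N, if the wrist force passes 120 N, or if a joint passes its speed limit or range.

## Working session

There is one attempt and no reset: what is moved stays moved. The work goes in short steps, Python scripts to look and compute and a shell command to move; the robot and the scene stay as the last step left them, time stands still between calls to the robot, and variables do not carry over. Pictures are saved under pics/ and viewed, at most 10 in all, crops included, and the job is handed in when it is done.

```bash
mkdir -p pics; python3 - <<'E'
from station import *
import cv2,numpy as np
o=get_obs();print(o['eef_pos'],o['tool_rot'],o['contact_force'],o['t'])
for n in("scene","top"):
    im=read_camera(n);cv2.imwrite(f"pics/{n}0.png",im[:,:,::-1])
    c=camera_params(n);print(n,np.round(c['K'],1).tolist(),c['D'],c['origin'],c['attitude'])
c=camera_params("wrist");print(c)
E
```

```text
[0.19788155 0.64472201 0.23032941] [-6.40171210e-05  1.48317583e-01  9.88939361e-01 -9.11040388e-04] [ 0.3055052  -0.19365544 -0.24133185] 0.0
scene [[451.0, 0.0, 322.7], [0.0, 451.0, 240.0], [0.0, 0.0, 1.0]] [-0.00158542  0.          0.          0.          0.        ] [ 0.05239907 -0.69210601  0.73552636] [ 0.83276623  0.35620149 -0.16773899 -0.38921013]
top [[437.4, 0.0, 323.9], [0.0, 437.4, 237.4], [0.0, 0.0, 1.0]] [-0.04135855  0.          0.          0.          0.        ] [ 0.43915701 -0.28681094  0.98989581] [ 0.71551329  0.01374756 -0.04420745 -0.69706344]
{'K': array([[416.71262684,   0.        , 319.24778373],
       [  0.        , 416.71262684, 241.52043707],
       [  0.        ,   0.        ,   1.        ]]), 'D': array([-0.07191274,  0.        ,  0.        ,  0.        ,  0.        ]), 'origin': array([0.13514305, 0.66505659, 0.37240036]), 'attitude': array([ 0.7972267 , -0.10550501, -0.07676969,  0.58941046])}
```

View pics/scene0.png

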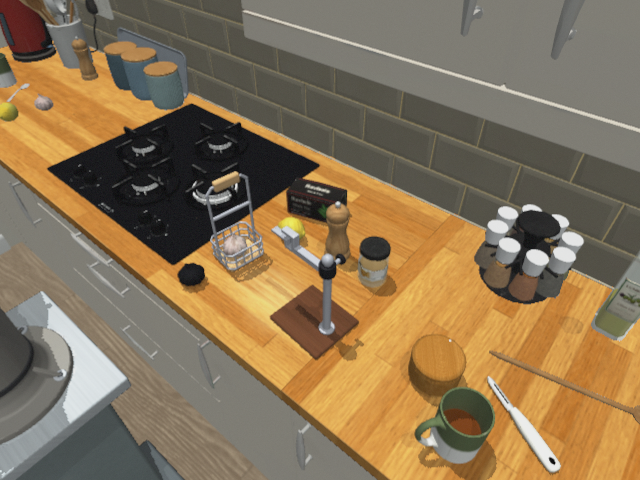

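View pics/top0.png

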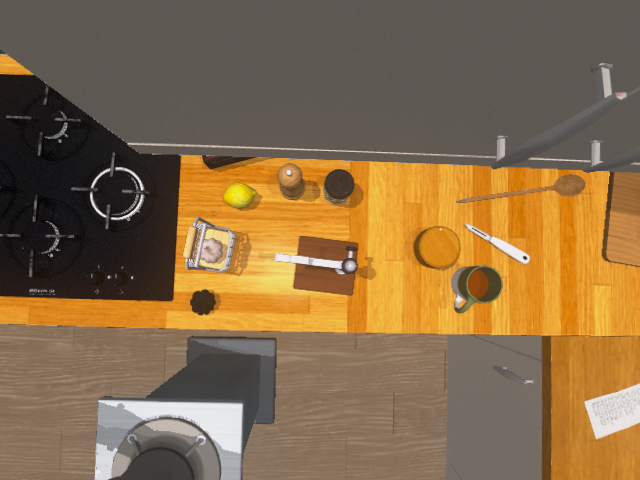

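```bash
cat > h.py <<'E'
import numpy as np,cv2
from scipy.spatial.transform import Rotation as R
def rot(q): return R.from_quat(np.roll(q,-1))
def ray(c,uv):
    p=cv2.undistortPoints(np.array([[uv]],float),c['K'],c['D'])[0,0]
    d=rot(c['attitude']).apply([p[0],-p[1],-1]); return np.array(c['origin']),d
def plane(c,uv,z):
    o,d=ray(c,uv); return o+d*(z-o[2])/d[2]
def tri(a,b):
    A=np.vstack([np.c_[np.eye(3),-a[1][:,None],np.zeros(3)],np.c_[np.eye(3),np.zeros(3),-b[1][:,None]]])
    return np.linalg.lstsq(A,np.r_[a[0],b[0]],rcond=None)[0][:3]
def proj(c,P):
    q=rot(c['attitude']).inv().apply(np.atleast_2d(P)-c['origin'])*[1,-1,-1]
    return cv2.projectPoints(q,np.zeros(3),np.zeros(3),c['K'],c['D'])[0][:,0]
E
python3 - <<'E'
import cv2,numpy as np
t=cv2.imread('pics/top0.png');s=cv2.imread('pics/scene0.png')
r=lambda im,x,y,w,h:cv2.resize(im[y:y+h,x:x+w],None,fx=4,fy=4,interpolation=cv2.INTER_CUBIC)
# top 175..375, 205..305 ; scene 190..260,165..275 
a=r(t,175,210,200,90); b=np.hstack([r(s,190,165,90,60),r(s,262,215,110,60)])
cv2.imwrite('pics/crop0.png',np.vstack([a,b]))
E
```

```text
(no output)
```

View pics/crop0.png

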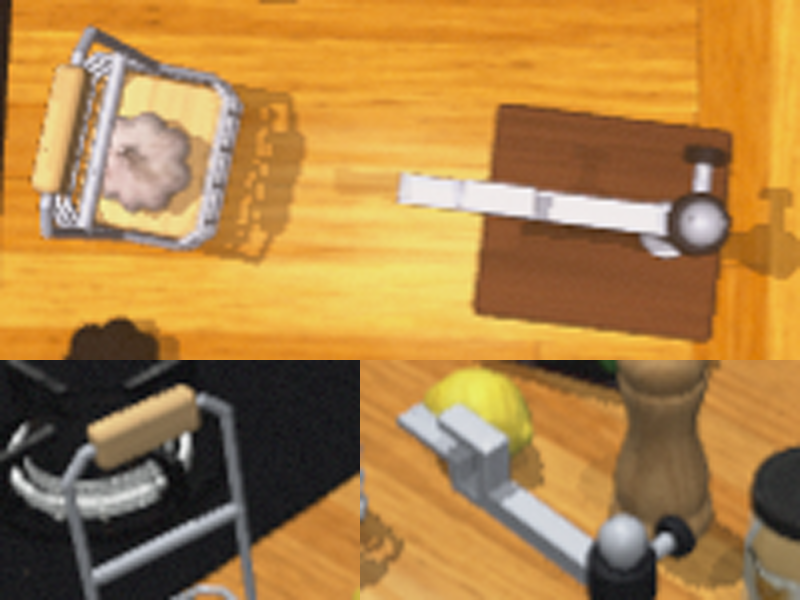

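```bash
cat > m.py <<'E'
from station import *
from h import *
ct,cs=camera_params("top"),camera_params("scene")
T=lambda x,y:(175+x/4-.4,210+y/4-.4)
S=lambda x,y:(262+(x-360)/4-.4,215+(y-360)/4-.4)
G=lambda x,y:(190+x/4-.4,165+(y-360)/4-.4)
P=np.array([plane(ct,T(*p),.010)[:2] for p in[(500,103),(474,312),(711,340),(732,130)]])
M=np.array([[.06,.012],[-.06,.012],[-.06,-.122],[.06,-.122]])
A=P-P.mean(0);B=M-M.mean(0)
th=np.arctan2((B[:,0]*A[:,1]-B[:,1]*A[:,0]).sum(),(B*A).sum())
Rm=np.array([[np.cos(th),-np.sin(th)],[np.sin(th),np.cos(th)]])
o=P.mean(0)-Rm@M.mean(0);print('stand',o,np.degrees(th),'res',np.round(P-(M@Rm.T+o),4).tolist())
W=lambda x,y:Rm@[x,y]+o
lip=[tri(ray(ct,T(*a)),ray(cs,S(*b))) for a,b in[((400,205),(399,413)),((402,173),(415,404))]]
print('lip tri',lip,'expected',W(-.007,.049),W(.007,.049))
# best z from scene only
for (x,y),b,dz in[((-.007,.049),(399,413),.010),((.007,.049),(415,404),.010),((-.007,.019),(440,408),.029),((.007,.019),(459,404),.029)]:
    oo,d=ray(cs,S(*b));w=W(x,y)-oo[:2];s=w@d[:2]/(d[:2]@d[:2]);z=oo[2]+s*d[2]
    print('h est',z-dz,'miss',np.linalg.norm(w-s*d[:2]))
# grip
e=[plane(ct,T(*p),.216)[:2] for p in[(58,66),(34,188)]];print('top-face left edge',e)
a=e[0]-e[1];print('grip len',np.linalg.norm(a),'yaw of basket x',np.degrees(np.arctan2(a[1],a[0])))
u=a/np.linalg.norm(a);n=np.array([u[1],-u[0]]);print('grip centre top',(e[0]+e[1])/2+n*.007)
# scene: top face, near edge ends/far
f=[plane(cs,G(*p),.216)[:2] for p in[(88,432),(185,388)]];print('scene near top edge',f)
E
python3 m.py
```

```text
stand [ 0.46371902 -0.27889028] -5.1462469564219315 res [[-0.0012, -0.001], [0.0013, -0.0007], [0.0008, 0.0003], [-0.0008, 0.0014]]
lip tri [array([ 0.46018629, -0.23151021,  0.18616729]), array([ 0.47375308, -0.2304514 ,  0.18191182])] expected [ 0.46114246 -0.22945991] [ 0.47508602 -0.23071568]
h est 0.1742241202689262 miss 0.0007707705265172211
h est 0.1713327025764737 miss 0.0027909163381536766
h est 0.177373156787248 miss 0.0009846747190244282
h est 0.17113774803154672 miss 0.0014899714239168574
top-face left edge [array([ 0.51652208, -0.08100639]), array([ 0.46251108, -0.07316921])]
grip len 0.054576639943703584 yaw of basket x -8.256193621130269
grip centre top [ 0.48851138 -0.08401525]
scene near top edge [array([ 0.4571221 , -0.07695671]), array([ 0.51189386, -0.08540738])]
```

```bash
python3 -m jog '[{"x":-0.04,"y":-0.03,"z":-0.01},{"x":-0.08,"y":-0.06,"z":-0.02},{"x":-0.12,"y":-0.09,"z":-0.03},{"x":-0.16,"y":-0.12,"z":-0.04},{"x":-0.2,"y":-0.15,"z":-0.05},{"x":-0.235,"y":-0.18,"z":-0.06,"az":-0.03},{"x":-0.27,"y":-0.21,"z":-0.07,"az":-0.06},{"x":-0.30,"y":-0.24,"z":-0.08,"az":-0.09},{"x":-0.325,"y":-0.28,"z":-0.08,"az":-0.12},{"x":-0.345,"y":-0.32,"z":-0.08,"az":-0.15},{"x":-0.365,"y":-0.36,"z":-0.08,"az":-0.15},{"x":-0.385,"y":-0.4,"z":-0.08,"az":-0.15}]' 1 60
cat > d.py <<'E'
import sys
from station import *
from h import *
o=get_obs();r=rot(o['tool_rot']);t=np.array([float(v) for v in sys.argv[1:4]])
print('pos',o['eef_pos'].round(4),'t',o['t'],'F',np.round(o['contact_force'],2),'xaxis yaw',np.degrees(np.arctan2(*r.apply([1,0,0])[[1,0]])).round(2),'tilt',np.round(r.apply([0,0,1]),4))
print('tool delta',r.inv().apply(t-o['eef_pos']).round(4))
E
python3 d.py .486 -.086 .31
```

```text
pos [0.1979 0.6448 0.2304] t 0.1 F [-0.62 -0.1  -0.86] xaxis yaw 162.94 tilt [-4.0e-04 -1.6e-03 -1.0e+00]
tool delta [-0.4898 -0.6142 -0.0785]validation failed for argument at $[0]...
```

```bash
python3 -m jog '[{"x":-0.04,"y":-0.025,"z":-0.01,"ax":0,"ay":0,"az":0},{"x":-0.08,"y":-0.05,"z":-0.02,"ax":0,"ay":0,"az":0},{"x":-0.12,"y":-0.075,"z":-0.03,"ax":0,"ay":0,"az":0},{"x":-0.16,"y":-0.1,"z":-0.04,"ax":0,"ay":0,"az":0},{"x":-0.2,"y":-0.125,"z":-0.05,"ax":0,"ay":0,"az":0},{"x":-0.235,"y":-0.155,"z":-0.06,"ax":0,"ay":0,"az":-0.03},{"x":-0.27,"y":-0.185,"z":-0.07,"ax":0,"ay":0,"az":-0.06},{"x":-0.30,"y":-0.22,"z":-0.08,"ax":0,"ay":0,"az":-0.09},{"x":-0.325,"y":-0.26,"z":-0.08,"ax":0,"ay":0,"az":-0.12},{"x":-0.345,"y":-0.30,"z":-0.08,"ax":0,"ay":0,"az":-0.15},{"x":-0.365,"y":-0.34,"z":-0.08,"ax":0,"ay":0,"az":-0.15},{"x":-0.385,"y":-0.38,"z":-0.08,"ax":0,"ay":0,"az":-0.15}]' 1 60
python3 d.py .486 -.086 .31
```

```text
t: 1.3
eef_pos: [0.4544, 0.167, 0.3111]
tool_rot: [-0.0, 0.074, 0.997, -0.0]
contact_force: [0.4, 0.2, 0.1]
gripper_width: 1.001
grasp_force: 0.0
pos [0.4544 0.167  0.3111] t 1.3 F [0.38 0.17 0.12] xaxis yaw 171.53 tilt [-3.e-04 -0.e+00 -1.e+00]
tool delta [-0.0685 -0.2456  0.0011]
```

```bash
python3 -m jog '[{"x":-0.013,"y":-0.048,"z":0,"ax":0,"ay":0,"az":0},{"x":-0.026,"y":-0.096,"z":0,"ax":0,"ay":0,"az":0},{"x":-0.04,"y":-0.144,"z":0,"ax":0,"ay":0,"az":0},{"x":-0.053,"y":-0.192,"z":0,"ax":0,"ay":0,"az":0},{"x":-0.065,"y":-0.235,"z":0,"ax":0,"ay":0,"az":0},{"x":-0.0685,"y":-0.2455,"z":0,"ax":0,"ay":0,"az":0},{"x":-0.0685,"y":-0.2455,"z":0,"ax":0,"ay":0,"az":0}]'
python3 - <<'E'
from station import *
from h import *
c=camera_params("wrist");im=read_camera("wrist");cv2.imwrite("pics/w1.png",im[:,:,::-1])
np.savez("w1.npz",**{k:np.array(v) for k,v in c.items()})
print(proj(c,np.array([[.486,-.086,.216],[.486,-.086,.205]])))
E
python3 d.py .486 -.086 .31
```

```text
t: 2.0
eef_pos: [0.4859, -0.0857, 0.3111]
tool_rot: [-0.0, 0.076, 0.997, -0.0]
contact_force: [0.5, -0.4, 0.3]
gripper_width: 0.999
grasp_force: 0.0
[[317.64319524 245.67215695]
 [317.72111028 240.89008789]]
pos [ 0.486  -0.0836  0.311 ] t 2.05 F [ 0.46  0.43 -0.48] xaxis yaw 171.47 tilt [-8.e-04  4.e-04 -1.e+00]
tool delta [-0.0004 -0.0024  0.001 ]
```

View pics/w1.png

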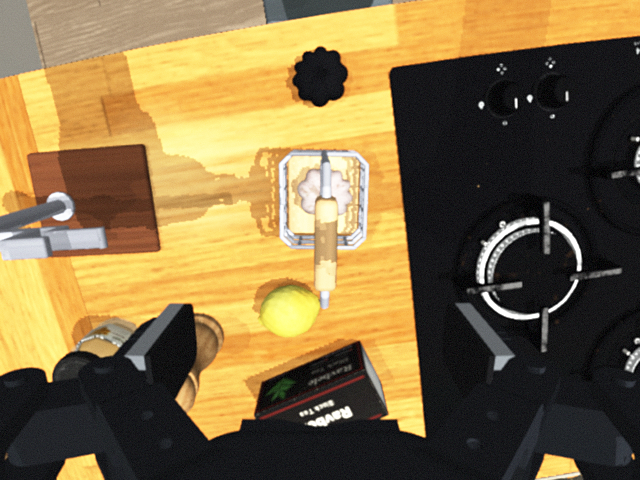

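```bash
python3 - <<'E'
from station import *
from h import *
c=dict(np.load("w1.npz"))
for p in[(327,198),(326,292),(326.5,245),(325,155),(323,305)]: print(p,plane(c,p,.216).round(4))
im=cv2.imread("pics/w1.png")
for r in(215,235,255,275): print(r,im[r,308:346].astype(int).sum(1).tolist())
for _ in range(5): print(get_obs()['eef_pos'])
E
```

```text
(327, 198) [ 0.4588 -0.0764  0.216 ]
(326, 292) [ 0.5157 -0.0854  0.216 ]
(326.5, 245) [ 0.4864 -0.0808  0.216 ]
(325, 155) [ 0.4346 -0.0739  0.216 ]
(323, 305) [ 0.5239 -0.0885  0.216 ]
215 [717, 712, 703, 707, 703, 679, 611, 543, 599, 641, 657, 673, 689, 698, 711, 720, 723, 728, 732, 729, 731, 729, 730, 731, 722, 719, 703, 691, 660, 599, 603, 657, 683, 706, 725, 722, 715, 677]
235 [403, 395, 409, 419, 428, 390, 338, 376, 433, 443, 460, 462, 472, 477, 485, 495, 480, 485, 502, 514, 515, 518, 531, 520, 503, 500, 480, 459, 397, 350, 346, 347, 347, 359, 373, 347, 346, 347]
255 [583, 586, 576, 593, 580, 550, 428, 385, 436, 434, 443, 461, 467, 496, 490, 489, 496, 480, 509, 509, 513, 518, 528, 508, 492, 478, 463, 422, 403, 446, 505, 499, 491, 499, 499, 499, 490, 490]
275 [546, 547, 546, 556, 548, 540, 491, 562, 630, 651, 661, 685, 694, 694, 699, 696, 703, 707, 696, 706, 698, 683, 684, 675, 665, 663, 635, 537, 501, 525, 537, 540, 523, 529, 521, 525, 500, 518]
[ 0.48598021 -0.0835765   0.31097543]
[ 0.48598021 -0.0835765   0.31097543]
[ 0.48598021 -0.0835765   0.31097543]
[ 0.48598021 -0.0835765   0.31097543]
[ 0.48598021 -0.0835765   0.31097543]
```

```bash
python3 -m jog '[{"x":0,"y":0.003,"z":0.045,"ax":0,"ay":0,"az":0},{"x":0,"y":0.003,"z":0.09,"ax":0,"ay":0,"az":0},{"x":0,"y":0.003,"z":0.115,"ax":0,"ay":0,"az":0},{"x":0,"y":0.003,"z":0.124,"ax":0,"ay":0,"az":0},{"x":0,"y":0.003,"z":0.124,"ax":0,"ay":0,"az":0}]'
python3 -m jog '[{"x":0,"y":0,"z":0,"ax":0,"ay":0,"az":0},{"x":0,"y":0,"z":0,"ax":0,"ay":0,"az":0},{"x":0,"y":0,"z":0,"ax":0,"ay":0,"az":0},{"x":0,"y":0,"z":0,"ax":0,"ay":0,"az":0},{"x":0,"y":0,"z":0,"ax":0,"ay":0,"az":0},{"x":0,"y":0,"z":0,"ax":0,"ay":0,"az":0},{"x":0,"y":0,"z":0,"ax":0,"ay":0,"az":0},{"x":0,"y":0,"z":0,"ax":0,"ay":0,"az":0}]' 0 60
python3 d.py .486 -.086 .31
```

```text
t: 2.55
eef_pos: [0.4861, -0.0792, 0.1865]
tool_rot: [-0.001, 0.073, 0.997, 0.0]
contact_force: [-0.2, -0.1, 0.8]
gripper_width: 1.005
grasp_force: 0.0
t: 3.35
eef_pos: [0.4873, -0.0811, 0.1878]
tool_rot: [0.001, 0.074, 0.997, -0.0]
contact_force: [0.9, -1.5, 4.7]
gripper_width: 0.156
grasp_force: 59.4
pos [ 0.4873 -0.0811  0.1878] t 3.35 F [ 0.88 -1.46  4.67] xaxis yaw 171.52 tilt [ 1.3e-03 -1.0e-04 -1.0e+00]
tool delta [ 0.0004 -0.005  -0.1222]
```

```bash
python3 -m jog '[{"x":0,"y":0,"z":-0.01,"ax":0,"ay":0,"az":0},{"x":0,"y":0,"z":-0.025,"ax":0,"ay":0,"az":0},{"x":0,"y":0,"z":-0.045,"ax":0,"ay":0,"az":0},{"x":0,"y":0,"z":-0.065,"ax":0,"ay":0,"az":0},{"x":0,"y":0,"z":-0.075,"ax":0,"ay":0,"az":0},{"x":0,"y":0,"z":-0.08,"ax":0,"ay":0,"az":-0.02},{"x":0,"y":0,"z":-0.08,"ax":0,"ay":0,"az":-0.04},{"x":0,"y":0,"z":-0.08,"ax":0,"ay":0,"az":-0.058},{"x":0,"y":0,"z":-0.08,"ax":0,"ay":0,"az":-0.058},{"x":0,"y":0,"z":-0.08,"ax":0,"ay":0,"az":-0.058}]'
python3 d.py .4668 -.245 .267
python3 - <<'E'
from station import *
import cv2,numpy as np
im=read_camera("scene");cv2.imwrite("pics/s2.png",im[:,:,::-1])
print(get_obs()['eef_pos'],get_obs()['contact_force'])
E
```

```text
t: 4.35
eef_pos: [0.4862, -0.0809, 0.2666]
tool_rot: [-0.001, 0.045, 0.999, -0.0]
contact_force: [0.2, 0.5, -3.1]
gripper_width: 0.152
grasp_force: 58.7
pos [ 0.4862 -0.0809  0.2666] t 4.35 F [ 0.25  0.5  -3.1 ] xaxis yaw 174.85 tilt [-1.4e-03 -2.0e-04 -1.0e+00]
tool delta [ 0.0046 -0.1652 -0.0003]
[ 0.48634161 -0.08094057  0.26677213] [ 0.39959319  0.20331588 -3.66250357]
```

```bash
python3 -m jog '[{"x":0.001,"y":-0.012,"z":0,"ax":0,"ay":0,"az":0},{"x":0.002,"y":-0.035,"z":0,"ax":0,"ay":0,"az":0},{"x":0.003,"y":-0.06,"z":0,"ax":0,"ay":0,"az":0},{"x":0.003,"y":-0.085,"z":0,"ax":0,"ay":0,"az":0},{"x":0.004,"y":-0.11,"z":0,"ax":0,"ay":0,"az":0},{"x":0.004,"y":-0.135,"z":0,"ax":0,"ay":0,"az":0},{"x":0.0045,"y":-0.155,"z":0,"ax":0,"ay":0,"az":0},{"x":0.0045,"y":-0.165,"z":0,"ax":0,"ay":0,"az":0},{"x":0.0045,"y":-0.165,"z":0,"ax":0,"ay":0,"az":0},{"x":0.0045,"y":-0.165,"z":0,"ax":0,"ay":0,"az":0}]'
python3 d.py .4668 -.245 .267
python3 - <<'E'
from station import *
import cv2,numpy as np
s=read_camera("scene")[:,:,::-1];t=read_camera("top")[:,:,::-1];print(get_obs()['eef_pos'],get_obs()['contact_force'])
cv2.imwrite("pics/s3.png",s);cv2.imwrite("pics/t3.png",t)
r=lambda im,x,y,w,h:cv2.resize(im[y:y+h,x:x+w],None,fx=4,fy=4,interpolation=cv2.INTER_CUBIC)
cv2.imwrite("pics/c3.png",np.hstack([r(s,240,150,110,150),r(t,240,200,90,150)]))
E
```

```text
t: 5.4
eef_pos: [0.4674, -0.2441, 0.2671]
tool_rot: [-0.0, 0.045, 0.999, 0.0]
contact_force: [0.0, 1.1, -3.4]
gripper_width: 0.154
grasp_force: 58.6
pos [ 0.4674 -0.2441  0.2671] t 5.4 F [ 0.04  1.05 -3.4 ] xaxis yaw 174.87 tilt [-4.e-04  7.e-04 -1.e+00]
tool delta [ 0.0005 -0.0009  0.0001]
[ 0.46767225 -0.24350782  0.26713844] [-0.33922508  0.22981562 -3.5291731 ]
```

View pics/c3.png

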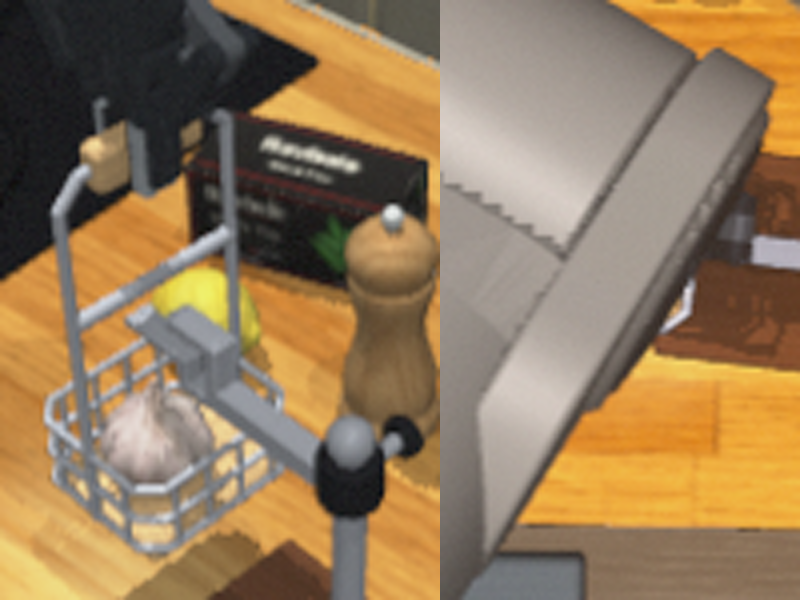

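```bash
python3 - <<'E'
from station import *
from h import *
c=camera_params("scene");print(proj(c,np.array([[.4672,-.244,.210],[.4672,-.244,.205]])))
E
python3 -m jog '[{"x":0,"y":0,"z":0.002,"ax":0,"ay":0,"az":0},{"x":0,"y":0,"z":0.004,"ax":0,"ay":0,"az":0},{"x":0,"y":0,"z":0.006,"ax":0,"ay":0,"az":0},{"x":0,"y":0,"z":0.007,"ax":0,"ay":0,"az":0},{"x":0,"y":0,"z":0.008,"ax":0,"ay":0,"az":0},{"x":0,"y":0,"z":0.008,"ax":0,"ay":0,"az":0},{"x":0,"y":0,"z":0.008,"ax":0,"ay":0,"az":0}]'
python3 -m jog '[{"x":0,"y":0,"z":0.001,"ax":0,"ay":0,"az":0},{"x":0,"y":0,"z":0.002,"ax":0,"ay":0,"az":0},{"x":0,"y":0,"z":0.003,"ax":0,"ay":0,"az":0},{"x":0,"y":0,"z":0.003,"ax":0,"ay":0,"az":0},{"x":0,"y":0,"z":0.003,"ax":0,"ay":0,"az":0}]'
```

```text
[[278.06093379 218.89048399]
 [278.24666234 221.01048113]]
t: 6.2
eef_pos: [0.4674, -0.2449, 0.2593]
tool_rot: [0.0, 0.045, 0.999, -0.0]
contact_force: [1.0, -0.1, -3.5]
gripper_width: 0.153
grasp_force: 58.6
t: 6.7
eef_pos: [0.4674, -0.2448, 0.2562]
tool_rot: [-0.0, 0.045, 0.999, 0.0]
contact_force: [-0.2, -0.7, -3.8]
gripper_width: 0.149
grasp_force: 58.6
```

```bash
python3 -m jog '[{"x":0,"y":0,"z":0.001,"ax":0,"ay":0,"az":0},{"x":0,"y":0,"z":0.002,"ax":0,"ay":0,"az":0},{"x":0,"y":0,"z":0.003,"ax":0,"ay":0,"az":0},{"x":0,"y":0,"z":0.003,"ax":0,"ay":0,"az":0}]'
python3 -m jog '[{"x":0,"y":0,"z":0,"ax":0,"ay":0,"az":0}]'
```

```text
t: 7.1
eef_pos: [0.4673, -0.2447, 0.2531]
tool_rot: [-0.0, 0.045, 0.999, 0.0]
contact_force: [0.5, -0.6, -2.3]
gripper_width: 0.152
grasp_force: 58.6
t: 7.2
eef_pos: [0.4673, -0.2448, 0.2532]
tool_rot: [-0.0, 0.045, 0.999, 0.0]
contact_force: [-0.4, 0.4, -3.2]
gripper_width: 0.149
grasp_force: 58.6
```

```bash
python3 -m jog '[{"x":0,"y":0,"z":0.001,"ax":0,"ay":0,"az":0},{"x":0,"y":0,"z":0.002,"ax":0,"ay":0,"az":0},{"x":0,"y":0,"z":0.003,"ax":0,"ay":0,"az":0},{"x":0,"y":0,"z":0.003,"ax":0,"ay":0,"az":0}]'
python3 -m jog '[{"x":0,"y":0,"z":0,"ax":0,"ay":0,"az":0}]'
```

```text
t: 7.6
eef_pos: [0.4672, -0.2447, 0.2501]
tool_rot: [-0.0, 0.045, 0.999, 0.0]
contact_force: [-0.4, -0.2, -3.1]
gripper_width: 0.151
grasp_force: 58.6
t: 7.7
eef_pos: [0.4673, -0.2448, 0.2502]
tool_rot: [-0.0, 0.045, 0.999, 0.0]
contact_force: [0.1, 0.5, -3.1]
gripper_width: 0.15
grasp_force: 58.6
```

```bash
python3 -m jog '[{"x":0,"y":0,"z":0.001,"ax":0,"ay":0,"az":0},{"x":0,"y":0,"z":0.002,"ax":0,"ay":0,"az":0},{"x":0,"y":0,"z":0.003,"ax":0,"ay":0,"az":0},{"x":0,"y":0,"z":0.003,"ax":0,"ay":0,"az":0}]'
python3 -m jog '[{"x":0,"y":0,"z":0,"ax":0,"ay":0,"az":0}]'
```

```text
t: 8.1
eef_pos: [0.4672, -0.2447, 0.2471]
tool_rot: [-0.0, 0.045, 0.999, 0.0]
contact_force: [-0.9, 0.5, -3.2]
gripper_width: 0.153
grasp_force: 58.6
t: 8.2
eef_pos: [0.4673, -0.2448, 0.2472]
tool_rot: [-0.0, 0.045, 0.999, 0.0]
contact_force: [-0.0, 0.6, -2.7]
gripper_width: 0.151
grasp_force: 58.6
```

```bash
python3 -m jog '[{"x":0,"y":0,"z":0.001,"ax":0,"ay":0,"az":0},{"x":0,"y":0,"z":0.002,"ax":0,"ay":0,"az":0},{"x":0,"y":0,"z":0.002,"ax":0,"ay":0,"az":0}]'
python3 -m jog '[{"x":0,"y":0,"z":0,"ax":0,"ay":0,"az":0}]'
```

```text
t: 8.5
eef_pos: [0.4675, -0.2449, 0.2454]
tool_rot: [0.0, 0.045, 0.999, -0.0]
contact_force: [-0.9, -1.0, -0.6]
gripper_width: 0.149
grasp_force: 58.9
t: 8.6
eef_pos: [0.4675, -0.2449, 0.2455]
tool_rot: [0.0, 0.045, 0.999, -0.0]
contact_force: [-0.0, -1.1, -1.6]
gripper_width: 0.154
grasp_force: 58.9
```

```bash
python3 -m jog '[{"x":0,"y":0,"z":0.001,"ax":0,"ay":0,"az":0},{"x":0,"y":0,"z":0.001,"ax":0,"ay":0,"az":0}]'|sed -n '2p;4p'
for i in 1 2; do python3 -m jog '[{"x":0,"y":0,"z":0,"ax":0,"ay":0,"az":0}]'|sed -n '2p;4p';done
```

```text
eef_pos: [0.4675, -0.2449, 0.2444]
contact_force: [-0.2, 0.7, 0.2]
eef_pos: [0.4675, -0.2449, 0.2445]
contact_force: [-0.3, 0.6, 0.5]
eef_pos: [0.4675, -0.2449, 0.2444]
contact_force: [0.1, 0.7, 0.5]
```

```bash
python3 -m jog '[{"x":0,"y":0,"z":-0.0025,"ax":0,"ay":0,"az":0},{"x":0,"y":0,"z":-0.0045,"ax":0,"ay":0,"az":0},{"x":0,"y":0,"z":-0.0045,"ax":0,"ay":0,"az":0},{"x":0,"y":-0.003,"z":-0.0045,"ax":0,"ay":0,"az":0},{"x":0,"y":-0.006,"z":-0.0045,"ax":0,"ay":0,"az":0},{"x":0,"y":-0.009,"z":-0.0045,"ax":0,"ay":0,"az":0},{"x":0,"y":-0.012,"z":-0.0045,"ax":0,"ay":0,"az":0},{"x":0,"y":-0.012,"z":-0.0045,"ax":0,"ay":0,"az":0}]'|sed -n '2p;4p'
python3 -m jog '[{"x":0,"y":0,"z":0,"ax":0,"ay":0,"az":0}]'|sed -n '2p;4p'
```

```text
eef_pos: [0.4661, -0.2574, 0.2488]
contact_force: [0.0, -0.4, -3.0]
eef_pos: [0.4662, -0.2569, 0.2487]
contact_force: [0.7, -0.8, -2.1]
```

```bash
python3 -m jog '[{"x":0,"y":-0.003,"z":0,"ax":0,"ay":0,"az":0},{"x":0,"y":-0.006,"z":0,"ax":0,"ay":0,"az":0},{"x":0,"y":-0.009,"z":0,"ax":0,"ay":0,"az":0},{"x":0,"y":-0.012,"z":0,"ax":0,"ay":0,"az":0},{"x":0,"y":-0.015,"z":0,"ax":0,"ay":0,"az":0},{"x":0,"y":-0.018,"z":0,"ax":0,"ay":0,"az":0},{"x":0,"y":-0.018,"z":0,"ax":0,"ay":0,"az":0}]'|sed -n '1,2p;4p'
python3 -m jog '[{"x":0,"y":0,"z":0,"ax":0,"ay":0,"az":0}]'|sed -n '2p;4p'
```

```text
t: 10.6
eef_pos: [0.4645, -0.2753, 0.2488]
contact_force: [0.3, 0.5, -3.2]
eef_pos: [0.4646, -0.2747, 0.2487]
contact_force: [0.0, -0.3, -2.7]
```

```bash
for i in 1 2 3; do python3 -m jog '[{"x":0,"y":-0.0005,"z":0,"ax":0,"ay":0,"az":0},{"x":0,"y":-0.001,"z":0,"ax":0,"ay":0,"az":0},{"x":0,"y":-0.001,"z":0,"ax":0,"ay":0,"az":0}]'|sed -n '2p;4p';done
```

```text
eef_pos: [0.4646, -0.2757, 0.2488]
contact_force: [-0.4, 0.3, -3.4]
eef_pos: [0.4645, -0.2768, 0.2488]
contact_force: [-0.3, 0.5, -3.4]
eef_pos: [0.4643, -0.2778, 0.2488]
contact_force: [0.9, -0.1, -2.2]
```

```bash
for i in 1 2; do python3 -m jog '[{"x":0,"y":-0.0005,"z":0,"ax":0,"ay":0,"az":0},{"x":0,"y":-0.001,"z":0,"ax":0,"ay":0,"az":0},{"x":0,"y":-0.001,"z":0,"ax":0,"ay":0,"az":0}]'|sed -n '2p;4p';done
```

```text
eef_pos: [0.4643, -0.2788, 0.2488]
contact_force: [-0.5, -0.6, -2.8]
eef_pos: [0.4642, -0.2798, 0.2488]
contact_force: [0.3, 0.2, -3.8]
```

```bash
for i in 1 2; do python3 -m jog '[{"x":0,"y":-0.0005,"z":0,"ax":0,"ay":0,"az":0},{"x":0,"y":-0.0005,"z":0,"ax":0,"ay":0,"az":0}]'|sed -n '2p;4p';done; python3 -m jog '[{"x":0,"y":0,"z":0,"ax":0,"ay":0,"az":0}]'|sed -n '2p;4p'
```

```text
eef_pos: [0.4641, -0.2802, 0.2488]
contact_force: [-0.9, -0.2, -3.8]
eef_pos: [0.4641, -0.2808, 0.2488]
contact_force: [-0.1, -0.6, -2.8]
eef_pos: [0.4641, -0.2807, 0.2488]
contact_force: [-0.8, 0.4, -2.6]
```

```bash
for i in 1 2; do python3 -m jog '[{"x":0,"y":-0.0005,"z":0,"ax":0,"ay":0,"az":0},{"x":0,"y":-0.0005,"z":0,"ax":0,"ay":0,"az":0}]'|sed -n '2p;4p';done; python3 -m jog '[{"x":0,"y":0,"z":0,"ax":0,"ay":0,"az":0}]'|sed -n '2p;4p'
```

```text
eef_pos: [0.4641, -0.2813, 0.2488]
contact_force: [-0.5, -0.2, -2.7]
eef_pos: [0.464, -0.2818, 0.2488]
contact_force: [-0.9, 0.3, -2.8]
eef_pos: [0.464, -0.2817, 0.2488]
contact_force: [-0.2, 0.1, -3.1]
```

```bash
for i in 1 2; do python3 -m jog '[{"x":0,"y":-0.0005,"z":0,"ax":0,"ay":0,"az":0},{"x":0,"y":-0.0005,"z":0,"ax":0,"ay":0,"az":0}]'|sed -n '2p;4p';done; python3 -m jog '[{"x":0,"y":0,"z":0,"ax":0,"ay":0,"az":0}]'|sed -n '1,2p;4p'
```

```text
eef_pos: [0.464, -0.2822, 0.2488]
contact_force: [-0.2, 0.1, -3.0]
eef_pos: [0.464, -0.2824, 0.2487]
contact_force: [0.6, 2.0, -3.1]
t: 13.7
eef_pos: [0.464, -0.2824, 0.2487]
contact_force: [0.1, 0.5, -3.3]
```

```bash
for i in 1; do python3 -m jog '[{"x":0,"y":-0.0005,"z":0,"ax":0,"ay":0,"az":0},{"x":0,"y":-0.0005,"z":0,"ax":0,"ay":0,"az":0}]'|sed -n '2p;4p';done; python3 -m jog '[{"x":0,"y":0,"z":0,"ax":0,"ay":0,"az":0}]'|sed -n '1,2p;4p'
```

```text
eef_pos: [0.464, -0.2827, 0.2487]
contact_force: [0.5, 3.1, -2.9]
t: 14.0
eef_pos: [0.4639, -0.2826, 0.2487]
contact_force: [0.4, 3.4, -2.5]
```

```bash
python3 -m jog '[{"x":0,"y":0.0015,"z":0,"ax":0,"ay":0,"az":0},{"x":0,"y":0.0028,"z":0,"ax":0,"ay":0,"az":0},{"x":0,"y":0.0028,"z":0,"ax":0,"ay":0,"az":0},{"x":0,"y":0.0028,"z":0.0015,"ax":0,"ay":0,"az":0},{"x":0,"y":0.0028,"z":0.003,"ax":0,"ay":0,"az":0},{"x":0,"y":0.0028,"z":0.0045,"ax":0,"ay":0,"az":0},{"x":0,"y":0.0028,"z":0.006,"ax":0,"ay":0,"az":0},{"x":0,"y":0.0028,"z":0.006,"ax":0,"ay":0,"az":0}]'|sed -n '2p;4p'; python3 -m jog '[{"x":0,"y":0,"z":0,"ax":0,"ay":0,"az":0}]'|sed -n '1,2p;4p'
```

```text
eef_pos: [0.464, -0.2803, 0.2425]
contact_force: [0.3, -0.7, -2.3]
t: 14.9
eef_pos: [0.4641, -0.2804, 0.2427]
contact_force: [0.2, -0.4, -2.8]
```

```bash
python3 -m jog '[{"x":0,"y":0,"z":0.0015,"ax":0,"ay":0,"az":0},{"x":0,"y":0,"z":0.003,"ax":0,"ay":0,"az":0},{"x":0,"y":0,"z":0.004,"ax":0,"ay":0,"az":0},{"x":0,"y":0,"z":0.004,"ax":0,"ay":0,"az":0}]'|sed -n '2p;4p'; python3 -m jog '[{"x":0,"y":0,"z":0,"ax":0,"ay":0,"az":0}]'|sed -n '1,2p;4p'
```

```text
eef_pos: [0.464, -0.2803, 0.2386]
contact_force: [0.1, 0.5, -3.1]
t: 15.4
eef_pos: [0.4641, -0.2804, 0.2388]
contact_force: [-0.5, -0.2, -3.9]
```

No contact on the way in, so the bar is in the throat. I'll lower it the rest of the way.

```bash
python3 -m jog '[{"x":0,"y":0,"z":0.0015,"ax":0,"ay":0,"az":0},{"x":0,"y":0,"z":0.003,"ax":0,"ay":0,"az":0},{"x":0,"y":0,"z":0.004,"ax":0,"ay":0,"az":0},{"x":0,"y":0,"z":0.0045,"ax":0,"ay":0,"az":0},{"x":0,"y":0,"z":0.0045,"ax":0,"ay":0,"az":0}]'|sed -n '2p;4p'; python3 -m jog '[{"x":0,"y":0,"z":0,"ax":0,"ay":0,"az":0}]'|sed -n '1,2p;4p'
```

```text
eef_pos: [0.4641, -0.2803, 0.2342]
contact_force: [0.8, 0.1, -3.4]
t: 16.0
eef_pos: [0.4642, -0.2804, 0.2343]
contact_force: [-1.1, 0.2, -1.9]
```

```bash
for i in 1 2; do python3 -m jog '[{"x":0,"y":0,"z":0.0007,"ax":0,"ay":0,"az":0},{"x":0,"y":0,"z":0.0015,"ax":0,"ay":0,"az":0},{"x":0,"y":0,"z":0.0015,"ax":0,"ay":0,"az":0}]'|sed -n '2p;4p'; done; python3 -m jog '[{"x":0,"y":0,"z":0,"ax":0,"ay":0,"az":0}]'|sed -n '1,2p;4p'
```

```text
eef_pos: [0.4642, -0.2804, 0.2327]
contact_force: [0.3, 0.3, -2.5]
eef_pos: [0.4642, -0.2804, 0.2314]
contact_force: [-0.9, 0.5, -1.6]
t: 16.7
eef_pos: [0.4642, -0.2804, 0.2314]
contact_force: [-0.4, 1.0, -1.0]
```

```bash
python3 -m jog '[{"x":0,"y":0,"z":0.0006,"ax":0,"ay":0,"az":0},{"x":0,"y":0,"z":0.0012,"ax":0,"ay":0,"az":0},{"x":0,"y":0,"z":0.0012,"ax":0,"ay":0,"az":0},{"x":0,"y":0,"z":0.0012,"ax":0,"ay":0,"az":0}]'|sed -n '2p;4p'
python3 - <<'E'
from station import *
import cv2
s=read_camera("scene")[:,:,::-1];print(get_obs()['contact_force'])
cv2.imwrite("pics/c4.png",cv2.resize(s[150:300,240:390],None,fx=4,fy=4,interpolation=cv2.INTER_CUBIC))
E
```

```text
eef_pos: [0.4642, -0.2804, 0.2302]
contact_force: [-0.4, 0.1, 0.5]
[-1.34084507  1.13252747  0.32829952]
```

View pics/c4.png

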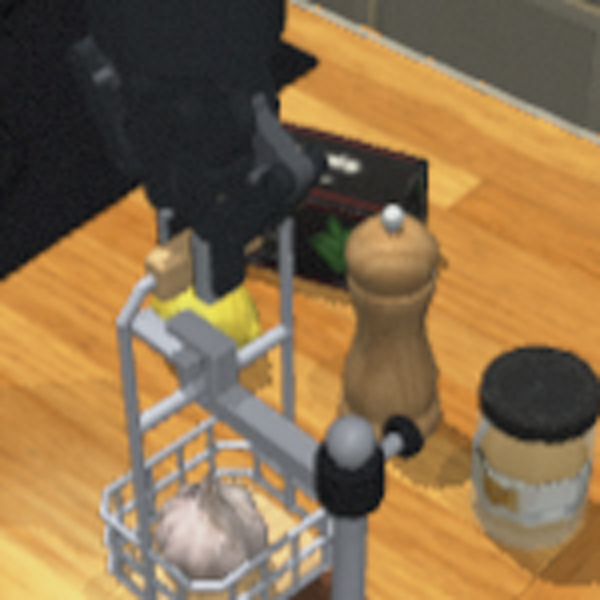

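The bar, seen from (145,425) to (290,330) in the crop, passes under the jaw at (210,375), in the throat. The garlic is inside the basket. Next is the release.

```bash
python3 -m jog '[{"x":0,"y":0,"z":0,"ax":0,"ay":0,"az":0},{"x":0,"y":0,"z":0,"ax":0,"ay":0,"az":0},{"x":0,"y":0,"z":0,"ax":0,"ay":0,"az":0},{"x":0,"y":0,"z":0,"ax":0,"ay":0,"az":0},{"x":0,"y":0,"z":0,"ax":0,"ay":0,"az":0},{"x":0,"y":0,"z":0,"ax":0,"ay":0,"az":0}]' 0.5 20
python3 -m jog '[{"x":0,"y":0,"z":-0.005,"ax":0,"ay":0,"az":0},{"x":0,"y":0,"z":-0.015,"ax":0,"ay":0,"az":0},{"x":0,"y":0,"z":-0.03,"ax":0,"ay":0,"az":0},{"x":0,"y":0,"z":-0.05,"ax":0,"ay":0,"az":0},{"x":0,"y":0,"z":-0.08,"ax":0,"ay":0,"az":0},{"x":0,"y":0,"z":-0.11,"ax":0,"ay":0,"az":0},{"x":0,"y":0,"z":-0.11,"ax":0,"ay":0,"az":0},{"x":0,"y":0,"z":-0.11,"ax":0,"ay":0,"az":0},{"x":0,"y":0,"z":-0.11,"ax":0,"ay":0,"az":0},{"x":0,"y":0,"z":-0.11,"ax":0,"ay":0,"az":0}]'
python3 -m jog '[{"x":0,"y":0,"z":0,"ax":0,"ay":0,"az":0},{"x":0,"y":0,"z":0,"ax":0,"ay":0,"az":0},{"x":0,"y":0,"z":0,"ax":0,"ay":0,"az":0},{"x":0,"y":0,"z":0,"ax":0,"ay":0,"az":0},{"x":0,"y":0,"z":0,"ax":0,"ay":0,"az":0},{"x":0,"y":0,"z":0,"ax":0,"ay":0,"az":0},{"x":0,"y":0,"z":0,"ax":0,"ay":0,"az":0},{"x":0,"y":0,"z":0,"ax":0,"ay":0,"az":0},{"x":0,"y":0,"z":0,"ax":0,"ay":0,"az":0},{"x":0,"y":0,"z":0,"ax":0,"ay":0,"az":0}]' | head -1
python3 - <<'E'
from station import *
import cv2
s=read_camera("scene")[:,:,::-1];a=s[150:300,240:390].astype(int)
for _ in range(6): b=read_camera("scene")[:,:,::-1]
print('motion',abs(b[150:300,240:390].astype(int)-a).mean(),get_obs()['t'])
cv2.imwrite("pics/c5.png",cv2.resize(b[150:300,240:390],None,fx=4,fy=4,interpolation=cv2.INTER_CUBIC))
E
```

```text
t: 17.75
eef_pos: [0.4642, -0.2804, 0.2301]
tool_rot: [0.0, 0.045, 0.999, 0.0]
contact_force: [-0.5, 0.2, -0.4]
gripper_width: 0.501
grasp_force: 0.0
t: 18.75
eef_pos: [0.4637, -0.28, 0.3392]
tool_rot: [-0.001, 0.045, 0.999, 0.0]
contact_force: [-1.5, 0.4, 0.4]
gripper_width: 0.496
grasp_force: 0.0
t: 19.75
motion 1.287762962962963 20.1
```

View pics/c5.png

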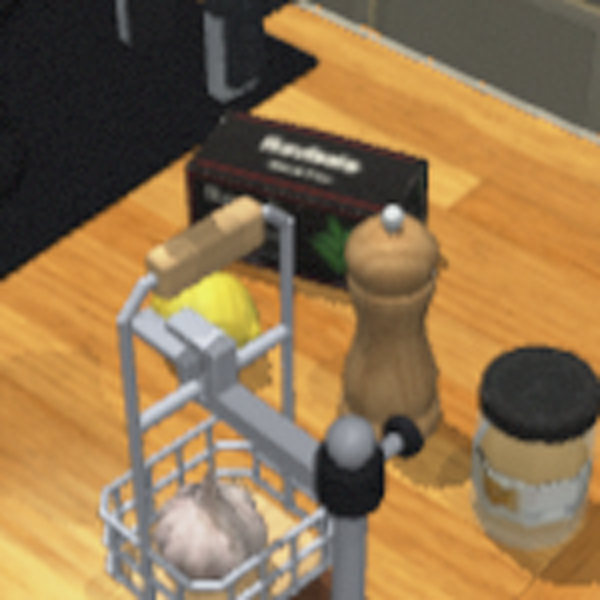

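The basket hangs upright and still, with the garlic inside and the gripper clear above it. I'm handing it in.

```bash
python3 -c "
from station import *
print(hand_in())"
```

```text
the job is handed in; nothing more can be done
None
```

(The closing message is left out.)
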